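# Hold a flanged bush home in the sprung bench nest

## Robot

A 7-joint arm with a two-finger parallel gripper is mounted at the origin on a cart in front of the work surface, level with it; the furniture and walls round the work are solid. World frame = base frame: x ahead of the robot, y to its left, z up, the work surface at z = 0. Lengths are in m, angles in rad, forces in N, time in s.
With the tool pointing down it reaches from about 0.4 to 0.9 m from the base axis. Payload 5.6 kg.
Tool frame: the origin (TCP) lies midway between the tips of the shut fingers; the grasp point (between the pads) lies 19 mm behind it; z points along the fingers, y is the line along which they close (so a half turn about z gives the same grasp; the last joint's range is limited). The gripper opens to 92 mm and grips with 3 to 60 N. Pads are 20 mm wide; open, the fingers measure 128 mm over their backs; the gripper's body (75 mm by 189 mm) begins 69 mm behind the grasp point.
Start: joints at [-1.294, 0.468, -0.012, 1.603, 0.006, 1.071, -0.056], TCP at [0.204, 0.617, 0.175] pointing down, gripper open.
Joint ranges: [-2.53, 2.53], [-0.31, 2.02], [-1.57, 1.55], [0.28, 2.44], [-1.29, 4.43], [0.15, 1.84], [-2.92, 2.92]. Speed limits (rad/s): [2.57, 2.57, 3.14, 3.14, 3.14, 3.14, 3.14].

## Interface

Orientations are given as a 3x3 rotation matrix whose columns are the frame's x, y, z axes.
In Python, from station import env, effector, solver, viewer, workorder, search_frame, tip_of gives the robot as it stands. Calls block until the motion is done:
- env.reach(position, orientation): joint-space move of the TCP to a pose.
- env.movel(position, frame=None, rate=0.15): straight line of the TCP; frame=None keeps the orientation; rate is the mean speed in m/s.
- env.goto_joints(angles): joint-space move.
- effector.release() and effector.grasp(squeeze=None): open the fingers fully, or close them until they stop; squeeze is the grip in N (None keeps the last).
- env.pause(seconds).
- solver.inverse_kinematics(position, orientation): joint angles nearest the present ones, or None.
- env.sense(): the state.
- viewer.read_camera(name): name is "scene" or "top" or "wrist"; returns (picture, depth): 400x640x3 uint8, red, green, blue; 400x640 float32, m along the optical axis (not along the pixel's ray), 0 where there is no reading.
- viewer.camera_info(name): a dict with "intrinsics" (3x3 intrinsics, pixels), "dist_coeffs" ([k1, k2, p1, p2, k3] as OpenCV has them; the pictures are not rectified), "eye" and "rotation" of the camera in the world; the wrist camera has in their place "T_tool_cam" (4x4, takes a point from camera to tool coordinates, whose origin is the TCP and whose axes are the flange's). Camera axes: x right, y up, looking along -z (the intrinsics and any distortion apply to the point x, -y, -z); pixel columns grow to the right and rows downward; lengths in m; the calibration is good to about 2 mm. A picture is of the moment at which its call begins: read the wrist's pose just before it. camera_info takes no time and is no camera call.
A pose or a line that the arm cannot do raises env.PlanningError and nothing moves.
- workorder.finish_job(): hands the job in; it is judged then, once.
Trained networks look in the newest picture that a camera, given by its name, has taken for a name from the list of things; names that differ only in an ending like _2 or _b are one class to them, and where a whole thing is asked for, a point or a joint stands for the part that bears it (a point fixed in the world has none). Each returns a list of dicts, best first, with "score" (0 to 1); they miss things now and then, are a little off and sometimes report something else, mostly with a low value. They report only what shows in the picture. A call takes as long as a camera call. They do not tell look-alikes from the thing itself.
- search_frame(camera, name): "at" ([x, y, z] in m, in world coordinates, good to about 4 mm: the middle of the surface that is visible of it).
- tip_of(camera, name): "at" ([x, y, z] in m, in world coordinates, good to about 4 mm: a listed point, or the origin of a listed thing).
The state is a dict: "t": time; "joint_positions": joint angles; "joint_velocities": joint speeds; "tau": joint torques, N m; "ee_pos": TCP position; "tcp_rot": TCP orientation; "wrist_force": force on the tool from outside, world axes, zero at the start; "moment": the same for the moment, N m; "gripper_width": finger opening in m; "grasp_force": force on a finger pad.
Only numpy, scipy, OpenCV 4.12 (cv2) and the standard library are available. Lean on these libraries where they do the work, as an engineer would, in place of code of your own. Each camera call takes 0.05 s, during which the arm holds its last target. There are 200 camera calls.

## Task

Get the flanged bronze bush ready for gauging in the bench nest. First close the two hinged collar halves by their red lugs until their edges meet; then stand the bush, flange down, in the closed collar on the blue sprung ring, press it down as far as the ring goes, and finish while still holding the bush pressed fully home, upright, with the collar closed. Leave the loose steel flange and the bearing where they are.

Things in the scene. Friction and masses are not known exactly. Their poses are not given: they have to be found in the camera images.
- bush_nest: fixed bench nest: dark steel plate, x -76 to +60, y +-55 mm, top at 14 mm, with an aluminium spring housing (54 mm across, to 32 mm high; sensor stub at +y, to y = 60) under a split collar. Origin on the worktop on the collar's vertical axis; z up; +x from the red lugs to the hinge post (at x = +40 mm, 60 mm tall), on which both halves swing; y to the left half
- collar_mouth (a point): centre of the closed collar's mouth: on the axis, 50 mm above the worktop, level with the collar's top face; axes as the nest's. Collar: 34 to 50 mm high, 62 mm outside, bore 45 mm (49 mm in the top 3 mm as a lead-in)
- shell_left (a joint): angle (rad) of the left (+y) collar half: 0 = closed on the mid plane y = 0 of the nest, grows as it opens; starts open by 0.14 to 0.24. The hinge has friction (0.2 N m) and stays where it is left; it has a stop at 0.
- shell_right (a joint): the same for the right (-y) half: 0 = closed, grows as it opens towards -y; own start 0.14 to 0.24
- lug_left (a point): point on the outer face of the left half's red lug, 88 mm from the hinge axis (48 mm from the collar axis when closed), 55 mm above the worktop. The lug is an upright tab 33 mm long (radially), 7.4 mm thick, 38 to 64 mm above the worktop
- lug_right (a point): the same on the right half's lug. With both halves closed the lugs lie side by side along the nest's -x, 28 to 61 mm from the collar axis, 16 mm thick together, and can be pinched from above; open, they measure up to 64 mm over their outer faces
- seat_ring (a joint): travel (m) of the blue sprung ring inside the collar: 0 = up, 0.010 = fully down on its stop. The spring pushes up with about 6 N at the start of travel and 14 N at the stop (800 N/m).
- seat_top (a point): centre of the ring's flat top face (41 mm across, on the collar's axis), which moves with it: 46 mm above the worktop when up, 36 mm when fully down (14 mm below the collar's top)
- bronze_bush: flanged bronze bush standing upright, 36 mm tall: flange 40 mm across and 5 mm thick at the bottom, barrel 32 mm across above it; about 0.11 kg; origin at the centre of its underside, z up. Gripped with the fingertips at least 17 mm above its underside, the fingers stay clear above the collar when it is home.
- flange: bystander: grey turned steel flange lying flat, 66 mm across with a 36 mm hub, 25 mm tall; origin at the centre of its underside. Leave it where it is.
- bearing: bystander: ball bearing lying flat, 42 mm across, 12 mm tall; origin at the centre of its underside. Leave it where it is.
Things that resemble listed ones, but are neither listed nor needed, are in the scene too. What is shaped like the bronze_bush but orange is not meant.

How it is judged:
On the way:
1. both collar halves are closed edge to edge while the bush is still outside the nest (value of joint each of shell_left, shell_right below 0.05 rad and horizontal distance between bronze_bush and collar_mouth above 0.06 m), for 0.2 s.
At the end, for the whole second after the job is handed in: Both collar halves closed (each within 0.05 rad); the bush stands flange down on the sprung ring inside the collar, within 5 mm of its axis, upright within 0.1 rad and still; the ring is pressed down at least 7.8 of its 10 mm; the fingers are still holding or pressing the bush with more than 4 N (value of joint each of shell_left, shell_right below 0.05 rad and value of joint seat_ring above 0.0078 m and horizontal distance between bronze_bush and seat_top below 0.005 m and z of bronze_bush in the frame of seat_top between -0.003 and 0.003 m and z of bronze_bush in the frame of bush_nest below 0.04 m and angle between bronze_bush's own z axis and vertical below 0.1 rad and linear speed of bronze_bush below 0.02 m/s and contact force between the fingers and bronze_bush above 4 N); the arm keeps its last pose, push and grip.
It fails at once if the flange or the bearing is shifted by more than 15 mm (distance of any of flange, bearing from where it was at the start of the episode above 0.015 m).
It also fails if it takes over 51 s, if anything falls off the work surface, if the arm or the gripper's body presses on something with over 40 N, if the wrist force passes 120 N, or if a joint passes its speed limit or range.

## Working session

There is one attempt and no reset: what is moved stays moved. The work goes in short steps, each a Python script; the robot and the scene stay as the last script left them, time stands still between calls to the robot, and variables do not carry over. Pictures are saved under pics/ and viewed, at most 10 in all, crops included, and the job is handed in when it is done.

```bash
ls; mkdir -p pics; python3 - <<'E'
from station import env, viewer, search_frame, tip_of
import cv2,numpy as np
for c in ["scene","top"]:
    p,d=viewer.read_camera(c); cv2.imwrite(f"pics/{c}0.png",p[:,:,::-1]); np.savez(f"{c}0.npz",p=p,d=d)
    i=viewer.camera_info(c); print(c,i)
    for n in ["bush_nest","collar_mouth","lug_left","lug_right","seat_top","bronze_bush","flange","bearing"]:
        print(c,n,[(np.round(r["at"],4).tolist(),round(r["score"],2)) for r in tip_of(c,n)][:4])
print(env.sense()["t"])
E
```

```text
pics
scene {'intrinsics': array([[486.62408868,   0.        , 322.68021879],
       [  0.        , 486.62408868, 193.85574328],
       [  0.        ,   0.        ,   1.        ]]), 'dist_coeffs': array([-0.13846095,  0.        ,  0.        ,  0.        ,  0.        ]), 'eye': array([ 0.15803296, -0.78318461,  0.70698434]), 'rotation': array([[ 0.88153921,  0.31877321, -0.34824166],
       [-0.4718006 ,  0.56809598, -0.67429308],
       [-0.01711188,  0.75871641,  0.65119627]])}
scene bush_nest [([0.525, 0.0803, 0.0018], 0.78)]
scene collar_mouth [([0.5254, 0.081, 0.0466], 0.62)]
scene lug_left [([0.4793, 0.1016, 0.0586], 0.75)]
scene lug_right [([0.4827, 0.0476, 0.0567], 0.9)]
scene seat_top [([0.5236, 0.0798, 0.0485], 0.72)]
scene bronze_bush [([0.3755, -0.2476, 0.0003], 0.95), ([0.4307, -0.1763, 0.0025], 0.76)]
scene flange [([0.5528, -0.3562, -0.0031], 0.83)]
scene bearing [([0.5991, -0.1673, -0.0042], 0.56), ([0.4787, 0.104, 0.0559], 0.43)]
top {'intrinsics': array([[419.4451874 ,   0.        , 314.71354949],
       [  0.        , 419.4451874 , 196.92962312],
       [  0.        ,   0.        ,   1.        ]]), 'dist_coeffs': array([-0.01372495,  0.        ,  0.        ,  0.        ,  0.        ]), 'eye': array([ 0.31029184, -0.11544422,  0.91087401]), 'rotation': array([[ 1.59629682e-02,  9.81782499e-01, -1.89336495e-01],
       [-9.99868229e-01,  1.62329744e-02, -1.24722770e-04],
       [ 2.95104384e-03,  1.89313537e-01,  9.81912255e-01]])}
top bush_nest [([0.5236, 0.0824, -0.0006], 0.83)]
top collar_mouth [([0.524, 0.0808, 0.0536], 0.57)]
top lug_left [([0.4758, 0.0963, 0.0547], 0.89), ([0.5503, -0.3559, 0.0029], 0.74)]
top lug_right [([0.4875, 0.0496, 0.0534], 0.66)]
top seat_top [([0.5279, 0.0846, 0.0423], 0.6)]
top bronze_bush [([0.434, -0.1756, -0.0012], 0.79), ([0.3694, -0.2501, 0.0006], 0.5)]
top flange [([0.5502, -0.3547, -0.0002], 0.92)]
top bearing [([0.6021, -0.168, 0.0003], 0.48)]
0.9
```

View pics/scene0.png

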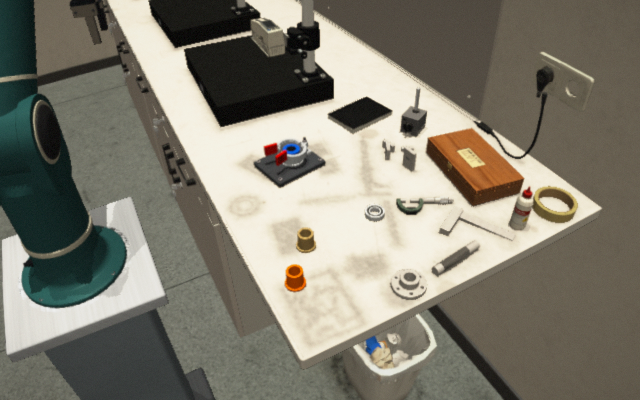

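View pics/top0.png

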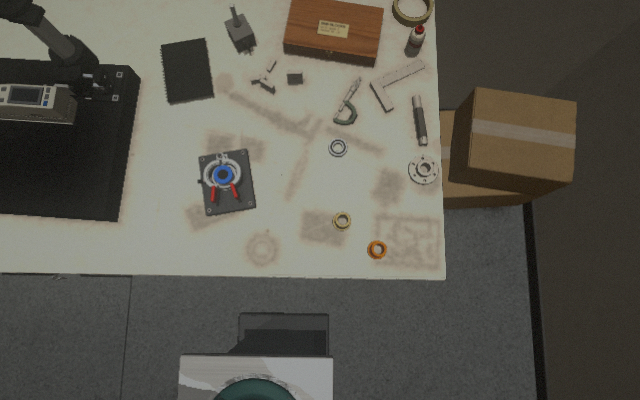

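The pictures show three candidates. The bronze bush is at scene (306,239) / top (342,220). The orange look-alike is at scene (295,277) / top (377,250), so I reject it by colour. The nest is at scene (290,157) / top (226,180), with its red lugs open. By the description the target is the bush near (0.432, -0.176). Next I measure with colour and depth, and check the choice in a crop.

```bash
cat > h.py <<'E'
import numpy as np, cv2
from station import env, effector, solver, viewer, workorder, search_frame, tip_of
def cloud(p,d,K,dist,R,t):
    v,u=np.mgrid[:d.shape[0],:d.shape[1]]
    n=cv2.undistortPoints(np.stack([u,v],-1).reshape(-1,1,2).astype(float),K,dist).reshape(*d.shape,2)
    c=np.stack([n[...,0]*d,-n[...,1]*d,-d],-1)
    return c@R.T+t
def shot(cam):
    s=env.sense(); p,d=viewer.read_camera(cam); i=viewer.camera_info(cam)
    if cam=="wrist":
        T=i["T_tool_cam"]; R=s["tcp_rot"]@T[:3,:3]; t=s["tcp_rot"]@T[:3,3]+s["ee_pos"]
    else: R,t=i["rotation"],i["eye"]
    X=cloud(p,d,i["intrinsics"],i["dist_coeffs"],R,t); X[d==0]=np.nan
    return p,X
def masks(p):
    h=cv2.cvtColor(p,cv2.COLOR_RGB2HSV); H,S,V=[h[...,k].astype(int) for k in range(3)]
    return dict(red=((H<6)|(H>174))&(S>150)&(V>70), blue=(H>95)&(H<125)&(S>140)&(V>60),
      bronze=(H>14)&(H<30)&(S>90)&(V>50), dark=V<95)
def near(X,c,r): return np.hypot(X[...,0]-c[0],X[...,1]-c[1])<r
def down(yaw): # tool z down, tool y axis at given yaw of world
    y=np.array([np.cos(yaw),np.sin(yaw),0]); z=np.array([0,0,-1.]); return np.stack([np.cross(y,z),y,z],1)
def circ(P):
    A=np.c_[2*P[:,:2],np.ones(len(P))]; s=np.linalg.lstsq(A,(P[:,:2]**2).sum(1),rcond=None)[0]
    return s[:2],np.sqrt(s[2]+s[:2]@s[:2])
def report(cam,N=(0.525,0.081),B=(0.432,-0.176)):
    p,X=shot(cam); m=masks(p); z=X[...,2]
    b=X[m["blue"]&near(X,N,.04)]; 
    if len(b): print(cam,"blue",len(b),b.mean(0).round(4),"mid",((b.min(0)+b.max(0))/2).round(4))
    q=(near(X,N,.11)&(z>.009)&(z<.019)); P=X[q]
    if len(P)>50:
        r=cv2.minAreaRect((P[:,:2]*1000).astype(np.float32)); print("plate",r, "z",np.median(P[:,2]).round(4))
    r=near(X,N,.1)&m["red"]; n,lab,st,ce=cv2.connectedComponentsWithStats(r.astype(np.uint8))
    for k in range(1,n):
        if st[k,4]>12:
            L=X[lab==k]; T=L[L[:,2]>.058]; print("lug",st[k,4],L.mean(0).round(4),"top",len(T),T.mean(0).round(4),T.min(0).round(4),T.max(0).round(4))
    q=near(X,B,.035)&(z>.006); P=X[q]
    if len(P):
        T=P[P[:,2]>.031]; 
        print("bush top",len(T),"mid",((T.min(0)+T.max(0))/2).round(4),"ext",np.ptp(T,0).round(4),"c",p[q].mean(0).round())
    return p,X
E
python3 - <<'E'
from h import *
p,X=report("top"); q,_=report("scene")
a=cv2.resize(p[190:270,300:400],None,fx=4,fy=4,interpolation=2);b=cv2.resize(q[220:300,260:360],None,fx=4,fy=4,interpolation=2);c=cv2.resize(p[140:220,180:280],None,fx=4,fy=4,interpolation=2);
d=cv2.resize(q[120:200,240:340],None,fx=4,fy=4,interpolation=2)
im=np.vstack([np.hstack([a,b]),np.hstack([c,d])])[:600]
cv2.imwrite("pics/crop.png",im[:,:,::-1]);print(im.shape)
E
```

```text
top blue 160 [0.5226 0.0803 0.0457] mid [0.5232 0.0814 0.0451]
plate ((516.524658203125, 80.21640014648438), (136.22389221191406, 110.34622955322266), 11.328062057495117) z 0.0136
lug 41 [0.4851 0.0526 0.0634] top 41 [0.4851 0.0526 0.0634] [0.4724 0.0453 0.0602] [0.4985 0.0603 0.0672]
lug 44 [0.4779 0.0957 0.0635] top 43 [0.4783 0.0956 0.0637] [0.4634 0.0927 0.0587] [0.4932 0.0987 0.0675]
bush top 101 mid [ 0.433  -0.1736  0.0354] ext [0.0305 0.0297 0.0078] c [129. 116.  82.]
scene blue 114 [0.5244 0.0795 0.0476] mid [0.524  0.0801 0.0467]
plate ((514.3328247070312, 78.46223449707031), (139.33847045898438, 111.88752746582031), 10.595404624938965) z 0.0155
lug 122 [0.4775 0.0948 0.0531] top 47 [0.477  0.0939 0.0624] [0.4625 0.0887 0.0581] [0.4914 0.1001 0.0663]
lug 93 [0.4828 0.0507 0.0553] top 48 [0.4823 0.0504 0.0634] [0.4692 0.0436 0.0582] [0.4969 0.0588 0.0675]
bush top 136 mid [ 0.4312 -0.175   0.0356] ext [0.0308 0.033  0.0091] c [131. 108.  64.]
(600, 800, 3)
```

View pics/crop.png

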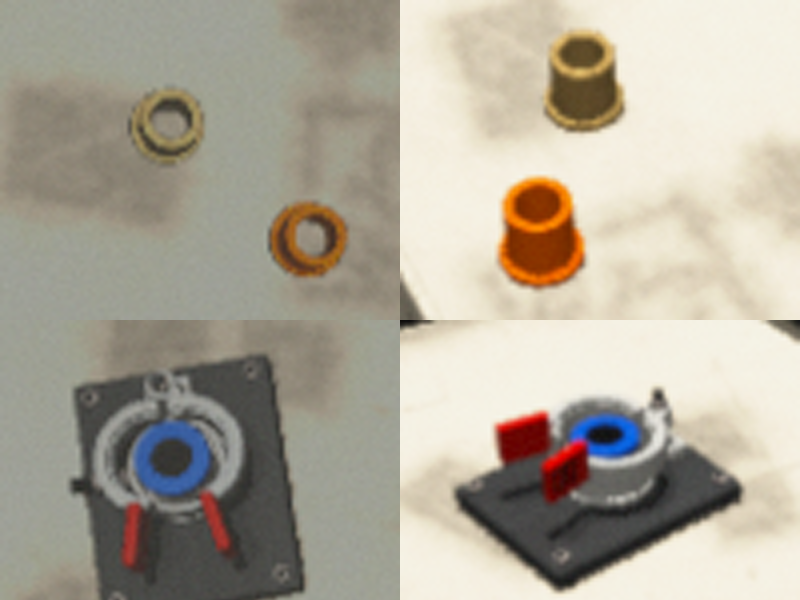

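The crop confirms it: the bronze bush stands flange down at crop (165,125) and the orange look-alike is at crop (308,238). Both lugs are open, at crop (132,535) and (215,520). The plate, ring and lug measurements agree: nest at (0.5235, 0.081), yaw 0.19. Before moving I check the path for obstacles.

```bash
python3 - <<'E'
from h import *
P=[]
for c in("top","scene"):
    p,X=shot(c); P.append(X.reshape(-1,3))
P=np.vstack(P);P=P[~np.isnan(P[:,0])]
for y in np.arange(.15,.8,.05):
    print(round(y,2),[ (lambda q: round(float(q[:,2].max()),2) if len(q) else None)(P[(abs(P[:,0]-x-.025)<.025)&(abs(P[:,1]-y-.025)<.025)]) for x in np.arange(.1,.8,.05)])
s=env.sense();print(s["tcp_rot"].round(2))
yw=.19
for y in(yw+np.pi/2,yw-np.pi/2):
    for z in(.3,.04): print(y,solver.inverse_kinematics(np.array([.476,.072,z]),down(y)))
E
```

```text
0.15 [0.0, -0.0, -0.89, -0.89, 0.0, 0.0, 0.0, 0.0, 0.01, 0.0, 0.0, 0.0, 0.02, 0.02]
0.2 [-0.89, -0.89, -0.89, -0.89, 0.0, 0.0, 0.0, 0.01, 0.0, 0.01, 0.0, 0.02, 0.02, 0.02]
0.25 [-0.89, -0.89, -0.89, -0.89, 0.01, 0.0, 0.01, 0.0, 0.05, 0.07, 0.22, 0.23, 0.09, 0.07]
0.3 [-0.89, -0.89, -0.89, -0.89, 0.01, 0.01, 0.08, 0.08, 0.08, 0.23, 0.23, 0.38, 0.37, 0.08]
0.35 [-0.89, -0.89, -0.89, -0.89, 0.01, 0.01, 0.07, 0.08, 0.08, 0.23, 0.23, 0.34, 0.23, 0.08]
0.4 [-0.89, -0.89, -0.89, -0.89, 0.0, 0.01, 0.08, 0.08, 0.08, 0.23, 0.23, 0.07, 0.07, 0.07]
0.45 [-0.89, -0.89, -0.89, -0.89, 0.0, 0.0, 0.08, 0.08, 0.07, 0.22, 0.22, 0.08, 0.08, 0.07]
0.5 [0.35, 0.35, 0.34, -0.89, 0.01, 0.01, 0.08, 0.08, 0.08, 0.08, 0.08, 0.08, 0.08, 0.07]
0.55 [-0.89, 0.35, 0.33, -0.89, 0.01, 0.01, 0.08, 0.08, 0.08, 0.08, 0.08, 0.08, 0.08, 0.07]
0.6 [-0.89, -0.89, 0.25, -0.89, 0.01, 0.0, 0.08, 0.08, 0.08, 0.08, 0.08, 0.07, None, None]
0.65 [-0.89, -0.89, 0.3, -0.18, 0.01, 0.0, 0.08, 0.08, 0.08, 0.08, 0.08, 0.08, None, None]
0.7 [-0.89, -0.89, -0.89, -0.14, 0.01, 0.01, 0.07, 0.07, 0.07, 0.08, 0.08, 0.08, None, None]
0.75 [-0.89, -0.89, -0.89, -0.4, 0.0, 0.01, 0.01, 0.0, None, None, None, None, None, None]
[[-0.95  0.31  0.  ]
 [ 0.31  0.95  0.  ]
 [-0.    0.   -1.  ]]
1.7607963267948965 [-0.60411451  0.04989776  0.40457941  1.86386729 -0.02081863  1.23191801
  1.56773238]
1.7607963267948965 [-0.38778542  0.39012427  0.20005372  2.1218883  -0.12680842  0.64047346
  1.66025961]
-1.3807963267948966 [-0.93073703  0.0420005   0.74918876  1.87956453 -0.03033028  1.23140966
 -1.5526846 ]
-1.3807963267948966 [-0.76929713  0.45230094  0.67202996  2.14472982 -0.44560875  0.68320836
 -1.1742284 ]
```

```bash
python3 - <<'E'
from h import *
N=np.array([.5235,.081]);yw=.19;u=np.array([np.cos(yw),np.sin(yw)])
R=down(yw+np.pi/2); L=N-.047*u
env.movel([.33,.36,.25],rate=.25); print(env.sense()["t"])
env.reach([*L,.19],R); s=env.sense(); print(s["t"],s["ee_pos"])
p,X=report("wrist",N); cv2.imwrite("pics/w1.png",p[:,:,::-1])
E
```

```text
2.4333
3.6833 [0.47726345 0.07358858 0.18989599]
wrist blue 698 [0.5224 0.0814 0.0459] mid [0.5251 0.0815 0.0339]
plate ((514.9279174804688, 79.89871215820312), (133.99000549316406, 110.53182983398438), 11.158653259277344) z 0.0141
lug 230 [0.484  0.0531 0.0628] top 212 [0.4849 0.0533 0.0638] [0.4705 0.0448 0.0582] [0.5004 0.061  0.0664]
lug 236 [0.4764 0.0957 0.0623] top 211 [0.4775 0.0959 0.0637] [0.4621 0.092  0.0585] [0.4937 0.0995 0.0659]
bush top 496 mid [ 0.4322 -0.1746  0.0349] ext [0.0311 0.0328 0.0077] c [108.  93.  64.]
```

View pics/w1.png

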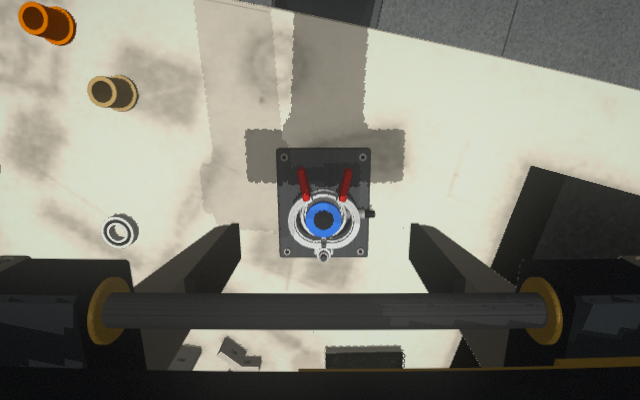

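The wrist view agrees: lugs at (303,185) and (346,185), ring at (323,218), both between the fingers. Pinching now.

```bash
python3 - <<'E'
from h import *
N=np.array([.5235,.081]);yw=.195;u=np.array([np.cos(yw),np.sin(yw)])
R=down(yw+np.pi/2); L=N-.047*u
env.movel([*L,.041],R,rate=.12); s=env.sense(); print(s["t"],s["ee_pos"],s["wrist_force"].round(1))
effector.grasp(25); env.pause(.3); s=env.sense(); print(s["t"],s["gripper_width"],s["grasp_force"],s["wrist_force"].round(1))
effector.release(); env.movel([*L,.16],R,rate=.2); print(env.sense()["t"])
p,X=report("wrist",N); cv2.imwrite("pics/w2.png",p[100:300,220:440,::-1].repeat(2,0).repeat(2,1)); report("top",N)
E
```

```text
5.125 [0.4779636  0.07200863 0.04158591] [0.4 0.9 0.2]
6.775 0.00045718889502821276 0.0 [ 0.2 -0.3  0.4]
8.8917
wrist blue 810 [0.5223 0.0813 0.0459] mid [0.5254 0.0815 0.0376]
plate ((514.990966796875, 79.86127471923828), (134.22088623046875, 110.3641357421875), 11.186936378479004) z 0.0141
lug 277 [0.4839 0.0529 0.0628] top 256 [0.4848 0.0532 0.0637] [0.4702 0.0447 0.0591] [0.5006 0.0617 0.0658]
lug 294 [0.4759 0.0956 0.0622] top 261 [0.4771 0.0957 0.0636] [0.4622 0.092  0.0581] [0.4939 0.0999 0.066 ]
bush top 631 mid [ 0.432  -0.1745  0.0346] ext [0.0318 0.0327 0.0072] c [105.  90.  62.]
top blue 65 [0.5107 0.0822 0.0453] mid [0.5181 0.0817 0.0442]
plate ((496.7065124511719, 76.55052185058594), (95.67445373535156, 110.40477752685547), 11.142099380493164) z 0.0137
lug 23 [0.4814 0.0954 0.0638] top 23 [0.4814 0.0954 0.0638] [0.4678 0.0931 0.0602] [0.4934 0.0978 0.067 ]
bush top 103 mid [ 0.4328 -0.1736  0.0345] ext [0.0298 0.0298 0.0068] c [149. 134.  95.]
```

View pics/w2.png

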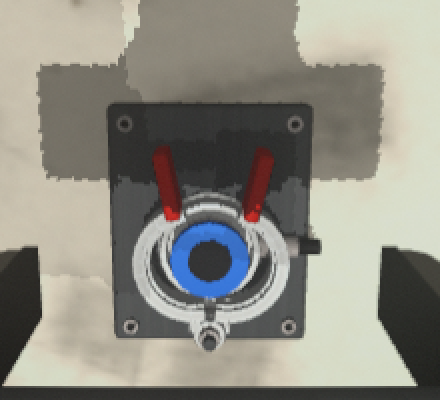

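The fingers shut to 0 mm without touching the lugs, which are unchanged at (168,185) and (260,185). So the fingertips were not where I assumed. I'll measure where they are relative to the reported TCP.

```bash
python3 - <<'E'
from h import *
s=env.sense(); print(s["ee_pos"],s["tcp_rot"].round(3),s["gripper_width"]); print(viewer.camera_info("wrist")["T_tool_cam"].round(4))
e=s["ee_pos"]; R=s["tcp_rot"]
p,X=shot("wrist"); Q=(X-e)@R
i=viewer.camera_info("wrist");T=np.linalg.inv(i["T_tool_cam"]); c=T[:3,3]; print("TCP px",cv2.projectPoints(np.array([[c[0],-c[1],-c[2]]]),np.zeros(3),np.zeros(3),i["intrinsics"],i["dist_coeffs"])[0].ravel())
for a in((0,320),(320,640)):
    q=Q[:,a[0]:a[1]].reshape(-1,3); q=q[(q[:,2]<.03)&(q[:,2]>-.09)]
    if len(q):
        t=q[q[:,2]>q[:,2].max()-.006]; print("finger tool",len(q),q.min(0).round(3),q.max(0).round(3),"tip",t.mean(0).round(3))
p,X=shot("scene"); w=(X[...,2]>.08)&near(X,e,.25); q=X[w]; print("scene low", q[q[:,2].argsort()[:8]].round(3)); r,c=np.where(w); print(r.min(),r.max(),c.min(),c.max())
cv2.imwrite("pics/s2.png",cv2.resize(p[40:240,160:400],None,fx=3,fy=3)[:600,:,::-1])
E
```

```text
[0.47627027 0.07168153 0.15859248] [[-0.981 -0.194 -0.003]
 [-0.194  0.981 -0.001]
 [ 0.003 -0.    -1.   ]] 0.09176406094355767
[[ 8.000e-04  9.709e-01  2.395e-01  6.740e-02]
 [ 1.000e+00 -9.000e-04  3.000e-04  5.000e-04]
 [ 5.000e-04  2.395e-01 -9.709e-01 -2.092e-01]
 [ 0.000e+00  0.000e+00  0.000e+00  1.000e+00]]
TCP px [323.68660646 219.43922918]
finger tool 2499 [-0.01  -0.062 -0.09 ] [ 0.012 -0.045 -0.038] tip [ 0.004 -0.048 -0.042]
finger tool 2509 [-0.009  0.046 -0.09 ] [ 0.012  0.063 -0.038] tip [ 0.004  0.049 -0.042]
scene low [[0.482 0.02  0.198]
 [0.469 0.119 0.198]
 [0.459 0.118 0.199]
 [0.461 0.116 0.199]
 [0.477 0.019 0.2  ]
 [0.474 0.119 0.2  ]
 [0.475 0.02  0.2  ]
 [0.466 0.117 0.2  ]]
0 109 226 304
```

View pics/s2.png

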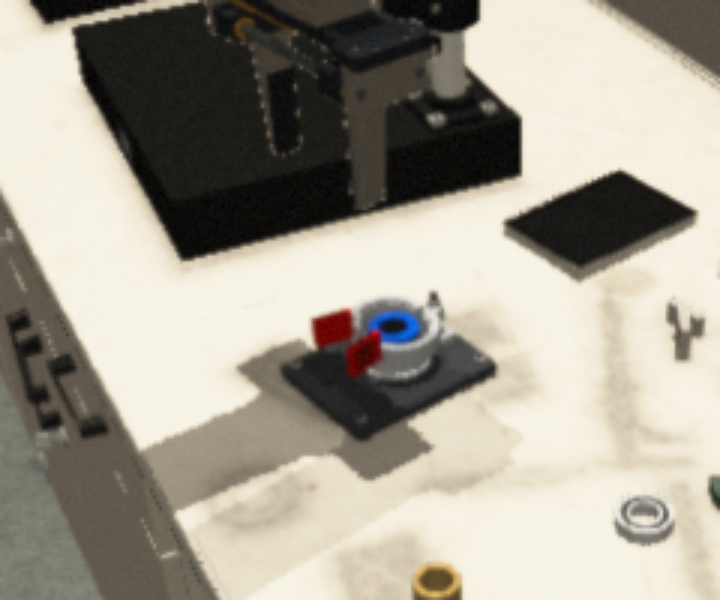

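With the gripper open, the scene picture puts the fingertips at about z=0.198, roughly 38 mm above the reported TCP at 0.159 (left tip at crop (285,150), right tip at (368,205)). I'll shut the gripper in the air to see whether this is finger travel or a fixed offset.

```bash
python3 - <<'E'
from h import *
effector.grasp(10); s=env.sense(); e=s["ee_pos"]; R=s["tcp_rot"]; print(s["t"],e,s["gripper_width"])
for c in("wrist","scene"):
    p,X=shot(c); Q=(X-e)@R; q=Q.reshape(-1,3); q=q[(q[:,2]<.05)&(q[:,2]>-.08)&(abs(q[:,0])<.03)&(abs(q[:,1])<.08)]
    t=np.sort(q[:,2])[::-1]; print(c,len(q),q.min(0).round(3),q.max(0).round(3),t[:10].round(4)); t=q[q[:,2]>t[0]-.006]; print(t.mean(0).round(4),t.min(0).round(3),t.max(0).round(3))
E
```

```text
10.4333 [0.47736436 0.07187325 0.15998507] 0.00052441674218461
wrist 1818 [-0.009 -0.015 -0.08 ] [ 0.012  0.016 -0.038] [-0.0378 -0.0381 -0.0384 -0.0384 -0.0384 -0.0384 -0.0388 -0.0389 -0.0391
 -0.0391]
[ 0.0104  0.0004 -0.0414] [ 0.01  -0.012 -0.044] [ 0.012  0.012 -0.038]
scene 235 [-0.009 -0.018 -0.08 ] [ 0.013  0.016 -0.04 ] [-0.0396 -0.0399 -0.0407 -0.0411 -0.0418 -0.042  -0.0424 -0.0424 -0.0426
 -0.0428]
[ 0.0062 -0.0038 -0.0429] [-0.009 -0.013 -0.045] [ 0.011  0.012 -0.04 ]
```

Both cameras say the same: the real tips are a fixed ~38 mm behind the reported TCP, whether open or shut. I'll correct every command by that amount and pinch again.

```bash
cat >> h.py <<'E'
OFF=.0385  # measured: real fingertips lie this far behind the reported TCP
N=np.array([.5235,.081]);yw=.195;u=np.array([np.cos(yw),np.sin(yw)]); RN=down(yw+np.pi/2)
def tipl(xy,z,R=None,rate=.15):
    env.movel([*xy,z-OFF],R,rate=rate); s=env.sense(); print("t",round(s["t"],2),"tip",(s["ee_pos"]+[0,0,OFF]).round(4),"F",s["wrist_force"].round(1),"w",round(s["gripper_width"],4),"g",round(s["grasp_force"],1)); return s
E
python3 - <<'E'
from h import *
L=N-.047*u
effector.release(); tipl(L,.07,RN,.2); tipl(L,.042,RN,.08)
effector.grasp(25); env.pause(.3); tipl(L,.042,RN)
effector.release(); tipl(L,.15,RN,.2)
report("wrist",N)
E
```

```text
t 12.7 tip [0.4781 0.0719 0.0706] F [ 0.1  1.  -0.2] w 0.0921 g 0.0
t 13.2 tip [0.4774 0.0718 0.042 ] F [-0.2  0.1  0. ] w 0.0919 g 0.0
t 14.89 tip [0.4766 0.0719 0.0417] F [-4.5 -0.1 -2. ] w 0.0147 g 25.0
t 16.77 tip [0.4767 0.072  0.1494] F [-0.5  0.1  0.2] w 0.092 g 0.0
wrist blue 1122 [0.5223 0.0813 0.0459] mid [0.5242 0.0821 0.0396]
plate ((515.2389526367188, 80.05787658691406), (135.1167449951172, 110.30425262451172), 11.06774616241455) z 0.0141
lug 369 [0.4776 0.0685 0.063 ] top 345 [0.4785 0.0686 0.0638] [0.4635 0.0628 0.0582] [0.4956 0.0747 0.0659]
lug 348 [0.4762 0.0765 0.0629] top 324 [0.4773 0.0767 0.0637] [0.4618 0.071  0.0586] [0.4942 0.0825 0.0658]
bush top 865 mid [ 0.4319 -0.1734  0.0346] ext [0.0318 0.0331 0.0071] c [102.  87.  59.]
```

The collar is closed, with both lugs side by side about the mid plane. Now I fetch the bronze bush with the same tool orientation.

```bash
python3 - <<'E'
from h import *
B=np.array([.432,-.174])
tipl(B,.12,RN,.25)
p,X=shot("wrist"); z=X[...,2]; P=X[near(X,B,.03)&(z>.032)&(z<.042)]
print(len(P),((P.min(0)+P.max(0))/2).round(4),np.ptp(P,0).round(4),circ(P))
c=(P.min(0)+P.max(0))[:2]/2
if np.linalg.norm(c-B)<.005: B=c
tipl(B,.045,RN,.15); tipl(B,.0205,RN,.06)
effector.grasp(40); env.pause(.2); tipl(B,.0205,RN); s=tipl(B,.13,RN,.15)
print(tip_of("wrist","bronze_bush")[:2])
p,X=shot("wrist"); cv2.imwrite("pics/w3.png",p[:,:,::-1])
E
```

```text
t 17.98 tip [ 0.432  -0.173   0.1197] F [-0.5 -0.6 -0.5] w 0.0919 g 0.0
725 [ 0.4314 -0.1745  0.0349] [0.0317 0.0318 0.0057] (array([ 0.43108708, -0.17454216]), np.float64(0.013628363745472123))
t 18.68 tip [ 0.4319 -0.1744  0.0453] F [-0.4 -0.6  0.3] w 0.0918 g 0.0
t 19.24 tip [ 0.4312 -0.1745  0.0202] F [ 0.1 -0.  -0.8] w 0.0916 g 0.0
t 20.65 tip [ 0.4315 -0.1745  0.0205] F [ 0.1 -0.8  0.7] w 0.031 g 40.0
t 21.53 tip [ 0.4308 -0.1741  0.1294] F [ 0.7  0.4 -1.5] w 0.0303 g 40.0
[{'at': [0.4267, -0.1768, 0.0008], 'score': 0.97}, {'at': [0.3728, -0.252, -0.003], 'score': 0.57}]
```

View pics/w3.png

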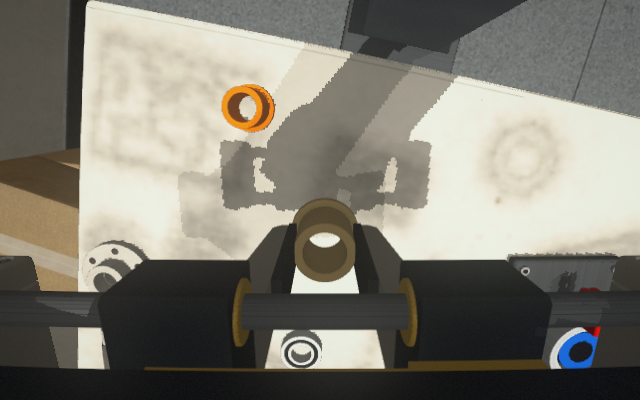

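The bush is held upright between the pads (rim at (325,255), flange at (325,215)), and the orange one is untouched at (247,107). I'll measure its offset in the hand, then carry it above the nest.

```bash
python3 - <<'E'
from h import *
def held():
    s=env.sense(); e=s["ee_pos"]+[0,0,OFF]; p,X=shot("wrist"); Q=X-e
    m=masks(p)["bronze"]&(abs(Q[...,0])<.03)&(abs(Q[...,1])<.03)&(Q[...,2]<.03)
    q=Q[m]; q=q[q[:,2]>np.percentile(q[:,2],98)-.004]; 
    print("rim rel tip",len(q),((q.min(0)+q.max(0))/2).round(4),np.ptp(q,0).round(4),np.median(q[:,2]).round(4))
    f=Q[m]; f=f[(f[:,2]<-.012)]; print("flange part",len(f),f.min(0).round(4),f.max(0).round(4)) if len(f) else 0
    return s
held()
tipl(N-.0*u,.13,RN,.25); env.pause(.2); s=held(); print(s["ee_pos"],s["t"])
p,X=shot("scene"); z=X[...,2]
P=X[near(X,N,.1)&masks(p)["red"]&(z>.058)]; print("lugs",P.mean(0).round(4))
cv2.imwrite("pics/s3.png",cv2.resize(p[70:220,210:390],None,fx=4,fy=4)[:600,:,::-1])
E
```

```text
rim rel tip 1645 [-0.      0.0006  0.015 ] [0.0323 0.0312 0.005 ] 0.0154
flange part 755 [-0.02   -0.0188 -0.0179] [ 0.0117  0.0175 -0.012 ]
t 22.92 tip [0.523  0.0793 0.1299] F [ 0.1 -0.2 -1.4] w 0.0305 g 40.0
rim rel tip 1663 [-0.0002  0.0005  0.015 ] [0.0318 0.0312 0.0051] 0.0154
flange part 779 [-0.0201 -0.0188 -0.019 ] [ 0.0115  0.0169 -0.012 ]
[0.52335851 0.07979058 0.09162813] 23.1167
lugs [0.4777 0.0695 0.0639]
```

View pics/s3.png

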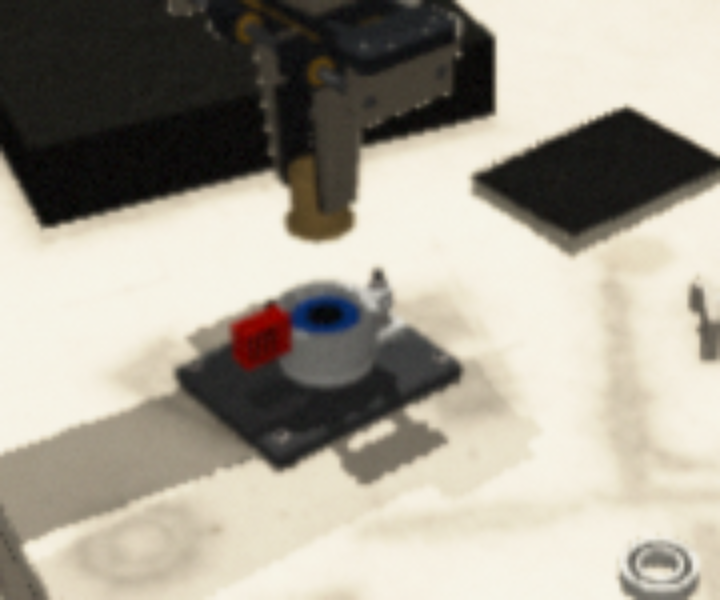

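The collar shows closed, with the bush right above it at (320,215). Its offset in the hand is below 1 mm. Lowering in steps while watching the force.

```bash
python3 - <<'E'
from h import *
C=np.array([.5233,.0811])
tipl(C,.075,RN,.1)
for z in(.070,.0665,.063):
    s=tipl(C,z,RN,.03); f=s["wrist_force"]
    if np.hypot(*f[:2])>8 or f[2]>25: print("stop"); break
E
```

```text
t 23.92 tip [0.5237 0.081  0.0752] F [ 0.2  0.4 -0.2] w 0.0298 g 40.0
t 24.23 tip [0.5234 0.0811 0.0702] F [ 0.1 -0.8 -1.3] w 0.0308 g 40.0
t 24.5 tip [0.5235 0.0811 0.0665] F [ 0.5 -0.1 -0.6] w 0.0303 g 40.0
t 24.77 tip [0.5236 0.0812 0.0635] F [-1.5  0.1  6.1] w 0.0301 g 40.0
```

```bash
python3 - <<'E'
from h import *
C=np.array([.5233,.0811])
for z in(.060,.058,.0565,.0555,.0545,.0535,.0525):
    s=tipl(C,z,RN,.03); env.pause(.15); f=env.sense()["wrist_force"]; print(f.round(1))
    if f[2]>24 or np.hypot(*f[:2])>8: print("stop"); break
env.pause(.3); s=env.sense(); print(s["ee_pos"]+[0,0,OFF],s["wrist_force"].round(1),s["t"])
e=s["ee_pos"]+[0,0,OFF]; p,X=shot("wrist"); Q=X-e
q=Q[masks(p)["bronze"]&(np.abs(Q)[...,:2].max(-1)<.03)]; print("rim z",np.percentile(q[:,2]+e[2],[50,90,98]).round(4))
q=q[q[:,2]>.010]; print("rim",((q.min(0)+q.max(0))/2).round(4),np.ptp(q,0).round(4))
cv2.imwrite("pics/w4.png",p[:,:,::-1])
E
```

```text
t 25.02 tip [0.5236 0.0812 0.0608] F [-1.6 -0.6  9.1] w 0.0304 g 40.0
[-2.8  0.2  9.1]
t 25.42 tip [0.5237 0.0812 0.059 ] F [-1.7 -0.9 11.4] w 0.0303 g 40.0
[-2.8 -0.5 11. ]
t 25.82 tip [0.5237 0.0812 0.0576] F [-2.6 -0.  11.3] w 0.0304 g 40.0
[-2.3 -0.6 11.2]
t 26.22 tip [0.5237 0.0812 0.0567] F [-3.1 -1.5 12.7] w 0.0305 g 40.0
[-3.3 -0.3 11.9]
t 26.62 tip [0.5238 0.0812 0.0564] F [-5.  -0.8 18.4] w 0.0301 g 40.0
[-4.9 -0.6 18.6]
t 27.02 tip [0.5239 0.0812 0.0563] F [-8.7 -1.1 27.3] w 0.0303 g 40.0
[-7.8 -1.3 27.3]
stop
[0.52388979 0.08125801 0.05629058] [-7.9 -1.2 28.1] 27.4667
rim z [0.072  0.1712 0.1721]
rim [-0.0072  0.      0.0635] [0.0456 0.06   0.107 ]
```

View pics/w4.png

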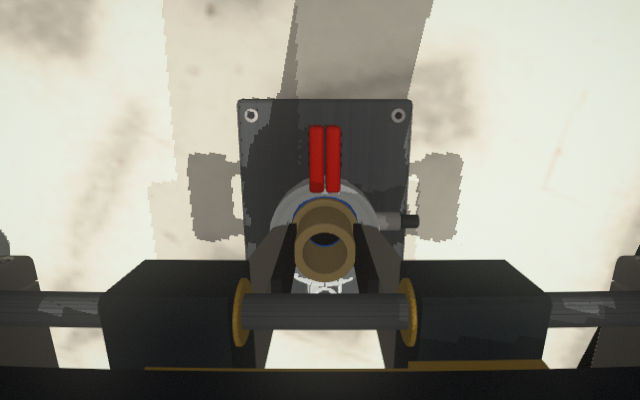

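The bush sits upright in the closed collar (rim at (325,255), lugs together at (325,158)). The hard stop came at tip z 0.0563, against a predicted 0.0565, and the rim is at 72 mm as it should be. The arm is pressing with about 28 N, so I hand it in.

```bash
python3 -c "
from h import *
print(workorder.finish_job()); print(env.sense()['t'])"
```

```text
the job is handed in; nothing more can be done
None
the job is handed in; nothing more can be done
```

The job is handed in: collar closed, bronze bush held upright and pressed to the ring's hard stop with about 28 N, at about 27.5 s of the 51 s limit, and flange and bearing not touched; no verdict came back.

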